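Pin the top deck of a model race car into line

ROBOT

A 6-joint arm with a two-finger parallel gripper is mounted at the origin on the work surface. World frame = base frame: x ahead of the robot, y to its left, z up, the work surface at z = 0. Lengths are in m, angles in rad, forces in N, time in s.
With the tool pointing down it reaches from about 0.35 to 0.775 m from the base axis. Payload 7.3 kg.
Tool frame: the origin (TCP) lies at the very end of the fingers, on their centre line; the grasp point (between the pads) lies 19 mm behind it; z points along the fingers, y is the line along which they close (so a half turn about z gives the same grasp; the last joint's range is limited). The gripper opens to 92 mm and grips with 3 to 60 N. Pads are 19 mm wide; open, the fingers measure 130 mm over their backs; the gripper's body (75 mm by 190 mm) begins 47 mm behind the grasp point.
Start: joints at [-1.398, 0.342, 1.524, -0, 1.275, -0.146], TCP at [0.165, -0.499, 0.227] pointing down, gripper open.
Joint ranges: [-2.53, 2.53], [-0.77, 2.02], [0.04, 2.7], [-1, 4.14], [0.28, 2.66], [-3.11, 3.11]. Speed limits (rad/s): [2.57, 2.57, 3.14, 3.14, 3.14, 3.14].

INTERFACE

Orientations are given as [roll, pitch, yaw] about the fixed x, y, z axes, in that order (R = Rz(yaw) Ry(pitch) Rx(roll)).
In Python, from cell import * gives the robot as it stands.
- The arm moves only by the tool step_arm, never from a script. Its argument "commands" is a list of rows, each a list of 7 numbers: the opening, from 0 (shut) to 1 (fully open), then the shift along the world's x, y, z in cm, then the turn, a rotation vector about the world's x, y, z in rad. A call has 1 to 5 rows; each row is the pose to reach, as a shift and turn from the pose commanded when the call began; what a row does not reach only later rows make up. A row lasts 1/12 s, in which the tool goes at most 41.7 mm and 7.16 degrees, less where a joint would pass 70% of its speed; a pose out of reach is approached as far as the arm can. A call with a gripper value outside its range is refused whole. The fingers move at their own pace and stop on an object; "grip_force" is the grip in N (left out, the last holds). Time passes only in rows, so rows that repeat a pose let the fingers close. It gives the time, the measured TCP pose, the force, the opening and the grip force at its end, in the units of the state.
- observe(): the state, without advancing time (a new reading comes with each control period).
- read_camera(name): name is "scene" or "top" or "wrist"; returns the picture (400x640x3 uint8, red, green, blue); there is no depth.
- camera_model(name): a dict with "vfov" (degrees; the focal length in pixels is half the picture's height over the tangent of half this angle, whatever the lens; pixels are square), "cx", "cy" (the principal point, pixels), "k1" (the pictures are not rectified: a ray, as slopes to the right and down, at radius r is drawn at 1 + k1 r^2 times it, then the intrinsics apply), "world_to_cam" (4x4, takes a point from world to camera coordinates). Camera axes: x right, y up, looking along -z (the intrinsics and any distortion apply to the point x, -y, -z); pixel columns grow to the right and rows downward; lengths in m; the calibration is good to about 2 mm. A picture is of the moment at which its call begins: read the wrist's pose just before it. camera_model takes no time and is no camera call; for the wrist camera it gives the pose at the moment of the call.
- hand_in(): hands the job in; it is judged then, once.
The state is a dict: "time": time; "qpos": joint angles; "qvel": joint speeds; "joint_efforts": joint torques, N m; "tool_pos": TCP position; "tool_rot": TCP orientation; "contact_force": force on the tool from outside, world axes, zero at the start; "torque": the same for the moment, N m; "opening": finger opening in m; "grip_force": force on a finger pad.
Only numpy, scipy, OpenCV 4.12 (cv2) and the standard library are available. Lean on these libraries where they do the work, as an engineer would, in place of code of your own. Each camera call takes 0.05 s, during which the arm holds its last target. There are 200 camera calls.

TASK

The car's aluminium top deck has swung aside on its one screw, so its big hole is out of line with the hole in the black chassis plate below. Take the tapered pin (pointed end, tall slim head) from the rack and push it down through both holes until its collar sits flush on the deck, pulling the deck into line, and leave it standing there. Leave the straight pin in the rack.

Things in the scene. Friction and masses are not known exactly. Their poses are not given: they have to be found in the camera images.
- drift_pin: Tapered steel pin, 110 mm, 0.15 kg, point down in a rack hole; lifts straight out. Origin: centre of its point, z up the pin. Above the origin: cone, 6 mm dia at 0 to 30 mm at 40; 30 mm shank 40 to 60; collar 46 mm dia 60 to 65; slim round head 24 mm dia 65 to 110 (grasp this from above). In the rack the collar rests on the top board, 70 mm above the table, so the origin is 10 mm up.
- plug_pin: Straight steel pin, not to be used, in the rack's other hole, 96 mm from the tapered pin; either may be in either hole. Origin: centre of its flat lower end, 20 mm above the table, z up. Shank 30 mm dia, 50 mm long; collar 46 mm dia from 50 to 55 mm; low wide head 36 mm dia from 55 to 75 mm.
- chassis_hole (a point): Centre of the 38 mm round hole in the fixed black chassis plate (6 mm thick, 120 mm wide, hole on its centre line), at its top face, 89 mm above the table; z up, y along the plate towards the deck's screw. Free room below to 10 mm above the table; nothing on the car is higher than 120 mm. The plate is fixed, so centre the pin here: its point then also lies inside the deck's hole, 1.5 to 5 mm to spare.
- deck_hole (a point): Centre of the 34 mm hole in the aluminium deck (5 mm thick, 70 mm wide), at its top face, 94.5 mm above the table. The deck turns stiffly on an upright screw 130 mm away and stays where put; it starts 9 to 13 mm out of line. Moving it takes about 4 N sideways at the hole, which a light push (under 10 N) down on the pin gives. Pin home: collar on the deck, point 60 mm below this face.
Mind the look-alikes: they are no part of the job. What is shaped like the drift_pin but purple is not meant.

How it is judged:
On the way:
1. the pin is pushed by the gripper with its point through both holes (z of drift_pin in the frame of chassis_hole below -0.02 m and horizontal distance between drift_pin and chassis_hole below 0.02 m and contact force between the fingers and drift_pin above 1 N), for 0.1 s.
At the end, for the whole second after the job is handed in: The tapered pin rests through both holes, within 10 degrees of upright, point within 12 mm of the chassis hole axis and 50 mm or more below the chassis plate top (collar within 4 mm of the deck); hole centres within 7 mm of each other; straight pin within 30 mm of its start (z of drift_pin in the frame of chassis_hole below -0.05 m and horizontal distance between drift_pin and chassis_hole below 0.012 m and horizontal distance between deck_hole and chassis_hole below 0.007 m and angle between drift_pin's own z axis and vertical below 0.17 rad and linear speed of drift_pin below 0.02 m/s and distance of plug_pin from where it was at the start of the episode below 0.03 m); the robot touches nothing.
It fails at once if the straight pin is taken out of the rack or knocked away (distance of plug_pin from where it was at the start of the episode above 0.04 m).
It also fails if it takes over 42 s, if anything falls off the work surface, if the arm or the gripper's body presses on something with over 40 N, if the wrist force passes 120 N, or if a joint passes its speed limit or range.

## Working session

There is one attempt and no reset: what is moved stays moved. The work goes in short steps, Python scripts to look and compute and a tool call to move; the robot and the scene stay as the last step left them, time stands still between calls to the robot, and variables do not carry over. Pictures are saved under pics/ and viewed, at most 13 in all, crops included, and the job is handed in when it is done.

Besides the shell and the picture viewer there is one more tool, called after "Request:" by a JSON object that holds its "fn" and its "kwargs", one argument or row to a line. step_arm: Moves the arm, as the interface text tells. Its arguments: {"type":"object","properties":{"commands":{"type":"array"},"grip_force":{"type":"number"}},"required":["commands"]}

```bash
mkdir -p pics; cat > h.py <<'E'
from cell import *
import numpy as np, cv2
def ray(name,u,v,m=None):
    m=m or camera_model(name); f=200/np.tan(np.radians(m["vfov"])/2)
    d=np.array([(u-m["cx"])/f,(v-m["cy"])/f]); s=d.copy()
    for _ in range(20): s=d/(1+m["k1"]*(s@s))
    T=np.array(m["world_to_cam"]); R=T[:3,:3]
    return -R.T@T[:3,3], R.T@np.array([s[0],-s[1],-1])
def onz(name,u,v,z,m=None):
    o,d=ray(name,u,v,m); return o+d*(z-o[2])/d[2]
def proj(name,p,m=None):
    m=m or camera_model(name); f=200/np.tan(np.radians(m["vfov"])/2)
    T=np.array(m["world_to_cam"]); c=T[:3,:3]@np.array(p)+T[:3,3]
    s=np.array([c[0],-c[1]])/-c[2]; s=s*(1+m["k1"]*(s@s))
    return s*f+[m["cx"],m["cy"]]
def tri(a,b):
    (o1,d1),(o2,d2)=a,b
    k=np.linalg.lstsq(np.c_[d1,-d2],o2-o1,rcond=None)[0]
    p,q=o1+d1*k[0],o2+d2*k[1]; return (p+q)/2,np.linalg.norm(p-q)
E
python3 - <<'E'
from h import *
for n in("top","scene"):
    i=read_camera(n); cv2.imwrite(f"pics/{n}0.png",i[:,:,::-1]); m=camera_model(n); print(n,m["vfov"],m["k1"],ray(n,320,200))
print(observe())
E
```

```text
top 47.57524315262515 -0.11295687225283842 (array([ 0.5063602 , -0.00419569,  1.03197913]), array([ 0.10689462,  0.01510064, -0.99422056]))
scene 47.63590488441337 -0.04627615945045336 (array([0.92519719, 0.54480488, 0.6946946 ]), array([-0.35470624, -0.62359756, -0.69668043]))
{'time': 0.1, 'qpos': array([-1.39800341e+00,  3.42674759e-01,  1.52492329e+00, -7.93536426e-06,
        1.27539392e+00, -1.46011006e-01]), 'qvel': array([ 0.00061422, -0.00236936, -0.00212011,  0.00117794,  0.00055794,
       -0.00015539]), 'joint_efforts': array([ 1.54604379e-03, -4.32004488e+01, -2.44694155e+01,  7.18600536e-02,
        5.26015169e-02, -5.27186035e-05]), 'tool_pos': array([ 0.16450157, -0.49818026,  0.22610256]), 'tool_rot': array([-3.14020713e+00, -1.96082088e-04,  3.18806101e-01]), 'contact_force': array([-0.60826494,  0.6628052 , -0.45568231]), 'torque': array([ 0.01037752,  0.00194423, -0.0155007 ]), 'grip_force': 0.0, 'opening': 0.09186162729897808}
```

View pics/top0.png

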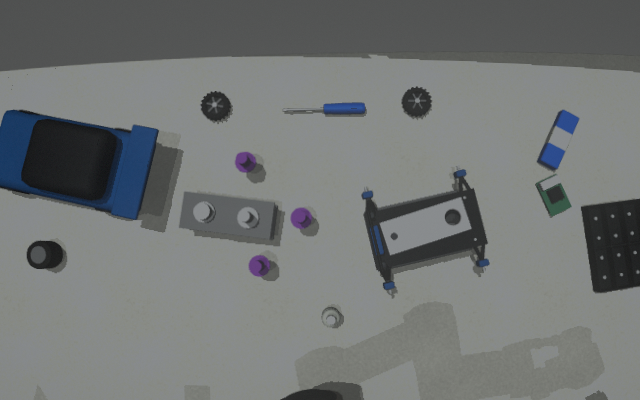

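View pics/scene0.png

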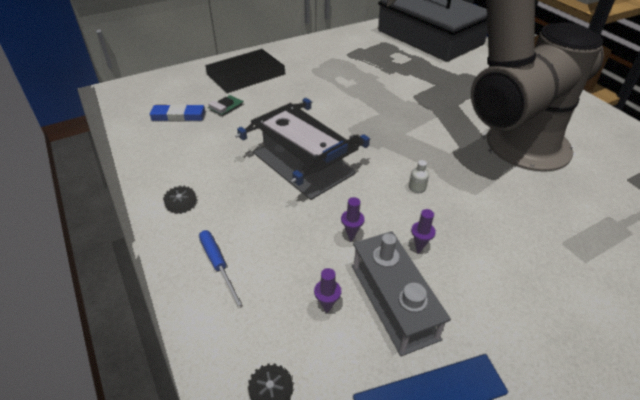

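The top view shows the rack with the tapered pin in the right-hand hole (~248,217) and the straight pin at (~204,211). Purple decoys stand around it. On the car, the deck hole is at ~(453,217) and the screw at ~(394,236). The scene view shows the slim head at (387,240).

```bash
python3 - <<'E'
from h import *
i=cv2.imread("pics/top0.png")
a=cv2.resize(i[160:280,350:500],None,fx=4,fy=4,interpolation=cv2.INTER_CUBIC)   # 600x480
cv2.imwrite("pics/c1.png",np.clip(a.astype(float)*1.6,0,255).astype(np.uint8))
b=cv2.resize(i[145:285,175:320],None,fx=4,fy=4,interpolation=cv2.INTER_CUBIC)
cv2.imwrite("pics/c2.png",b)
for n,u,v,z in [("pin",248,215,.12),("plug",204,211,.095),("purple",301,217,.11),("purple2",246,161,.11),("purple3",260,265,.11),("deckhole",453,217,.0945),("screw",394,236,.0945)]: print(n,onz("top",u,v,z).round(3))
m=camera_model("top"); p,e=tri(ray("top",249,215),ray("scene",388,238)); print("tri",p,e)
E
```

```text
pin [0.577 0.156 0.12 ]
plug [0.589 0.254 0.095]
purple [0.571 0.049 0.11 ]
purple2 [0.69  0.162 0.11 ]
purple3 [0.475 0.134 0.11 ]
deckhole [ 0.566 -0.266  0.095]
screw [ 0.53  -0.141  0.095]
tri [0.57471668 0.15785221 0.11125922] 0.006778562104477625
```

View pics/c1.png

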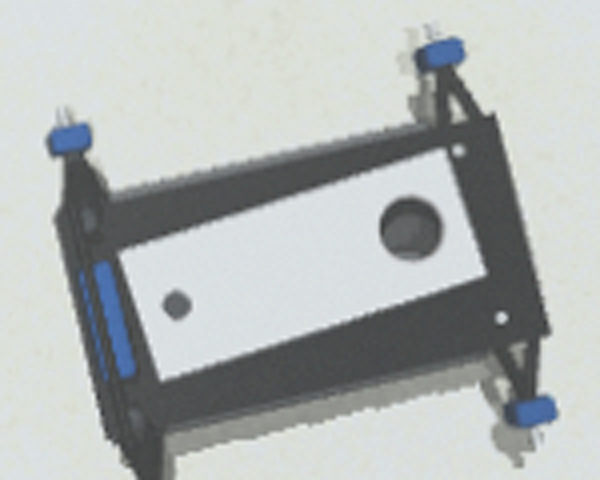

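View pics/c2.png

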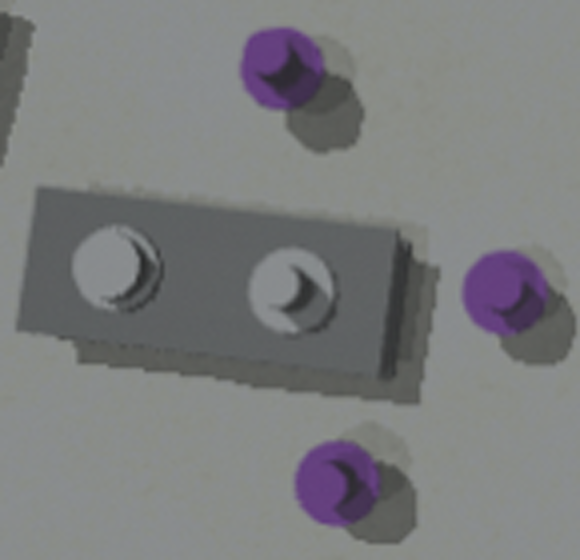

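The crops show the deck hole at top px (452.5,217), the deck screw at (394.2,236.2), and the black plate's right-end corners at about (473.7,188.7) and (487.4,243). The tapered pin's collar is at (248,217.7) and the straight pin's head is at (201.7,211).

```bash
python3 - <<'E'
from h import *
c1=lambda u,v,z: onz("top",350+u/4,160+v/4,z)
c2=lambda u,v,z: onz("top",175+u/4,145+v/4,z)
pin=c2(292,291,.075); print("pin",pin,"plug",c2(106,265,.095))
dh=c1(410,228,.0945); sc=c1(177,305,.0945); print("dh",dh,"sc",sc,np.linalg.norm(dh-sc))
A=c1(495,115,.089);B=c1(550,332,.089);C=c1(165,432,.089);D=c1(110,205,.089)
print("plate width",np.linalg.norm(A-B)); 
d=((C-B)/np.linalg.norm(C-B)+(D-A)/np.linalg.norm(D-A)); d/=np.linalg.norm(d); print(d)
h=sc-.13*d; print("chassis est",h,"offset to dh",np.linalg.norm((h-dh)[:2]))
mid=(A+B)/2; n=np.array([-d[1],d[0],0]); print("off centreline screw,h", (sc-mid)@n,(h-mid)@n)
p=observe()["tool_pos"]; print("move pin cm",(pin-p)*100,"car",(h-p)*100)
o,dd=ray("wrist",320,200); print("wristcam",o-p,dd)
E
```

```text
pin [0.57428969 0.16413847 0.075     ] plug [0.58824525 0.25934831 0.095     ]
dh [ 0.56636545 -0.26463838  0.0945    ] sc [ 0.52904998 -0.14173808  0.0945    ] 0.12844036132444075
plate width 0.11706177987207575
[-0.21592801  0.97640929  0.        ]
chassis est [ 0.55712063 -0.26867129  0.0945    ] offset to dh 0.010086188423478932
off centreline screw,h -0.001746662537942714 -0.001746662537942687
move pin cm [ 40.97881155  66.23187369 -15.11025625] car [ 39.26190563  22.95089719 -13.16025625]
wristcam [0.072644   0.02555512 0.15592294] [-0.27122131 -0.09497611 -0.95785264]
```

Request:
{"fn": "step_arm", "kwargs": {
  "commands": [
    [0.65, 39, 23, 4, 0, 0, 0],
    [0.65, 39, 23, 4, 0, 0, 0],
    [0.65, 39, 23, 4, 0, 0, 0],
    [0.65, 39, 23, 4, 0, 0, 0],
    [0.65, 39, 23, 4, 0, 0, 0]
  ]
}}

```text
time: 0.52
tool_pos: [0.3445, -0.3918, 0.245]
tool_rot: [-3.141, 0.0, 0.318]
contact_force: [0.5, -1.1, 0.6]
opening: 0.0637
grip_force: 0.0
```

Request:
{"fn": "step_arm", "kwargs": {
  "commands": [
    [0.65, 21, 12.4, 2.2, 0, 0, 0],
    [0.65, 21, 12.4, 2.2, 0, 0, 0],
    [0.65, 21, 12.4, 2.2, 0, 0, 0],
    [0.65, 21, 12.4, 2.2, 0, 0, 0],
    [0.65, 21, 12.4, 2.2, 0, 0, 0]
  ]
}}

```text
time: 0.93
tool_pos: [0.5234, -0.286, 0.2636]
tool_rot: [-3.141, 0.0, 0.319]
contact_force: [0.3, -0.9, 0.6]
opening: 0.0598
grip_force: 0.0
```

Request:
{"fn": "step_arm", "kwargs": {
  "commands": [
    [0.65, 3, 1.8, -0.5, 0, 0, 0],
    [0.65, 3, 1.8, -0.5, 0, 0, 0],
    [0.65, 3, 1.8, -0.5, 0, 0, 0]
  ]
}}

```text
time: 1.18
tool_pos: [0.5529, -0.268, 0.2574]
tool_rot: [-3.14, 0.002, 0.322]
contact_force: [-0.6, -0.0, 0.3]
opening: 0.0595
grip_force: 0.0
```

```bash
python3 - <<'E'
from h import *
s=observe(); m=camera_model("wrist"); i=read_camera("wrist"); cv2.imwrite("pics/w1.png",i[:,:,::-1])
import pickle; pickle.dump(m,open("w1.pkl","wb")); print(s["tool_pos"],[proj("wrist",p,m).round(1) for p in ([.557,-.2687,.089],[.5664,-.2646,.0945],[.529,-.1417,.0945])])
E
```

```text
[ 0.55293176 -0.26797417  0.25737331] [array([321.9, 175.7]), array([321.1, 166.3]), array([184.1, 162.7])]
```

View pics/w1.png

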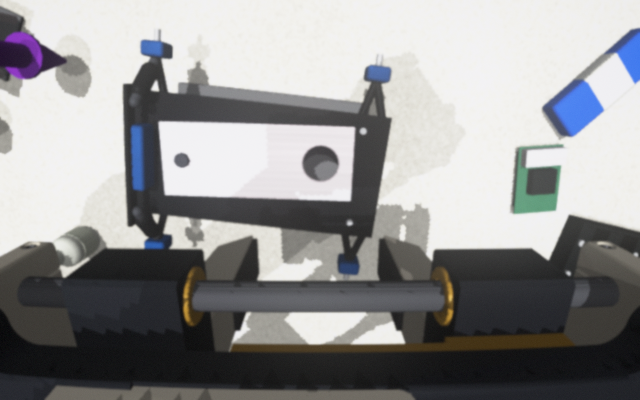

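The wrist view shows the deck hole at (320.5,163.5), with the lit part through both holes at its lower right. The screw is at (181,160) and the plate's right corners are near (389,118) and (373,237). Everything agrees to 2–3 mm. I'll zoom in for the chassis hole edge.

```bash
python3 - <<'E'
import cv2,numpy as np
i=cv2.imread("pics/w1.png"); a=cv2.resize(i[135:195,290:350],None,fx=5,fy=5,interpolation=cv2.INTER_CUBIC)
b=cv2.resize(i[75:250,120:400],None,fx=1.78,fy=1.71,interpolation=cv2.INTER_CUBIC)
a=np.clip(a.astype(float)*1.5,0,255).astype(np.uint8)
c=np.zeros((300,800,3),np.uint8); c[:, :300]=a; c[:299,301:799]=b[:299,:498]; cv2.imwrite("pics/w1c.png",c)
E
```

```text
(no output)
```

View pics/w1c.png

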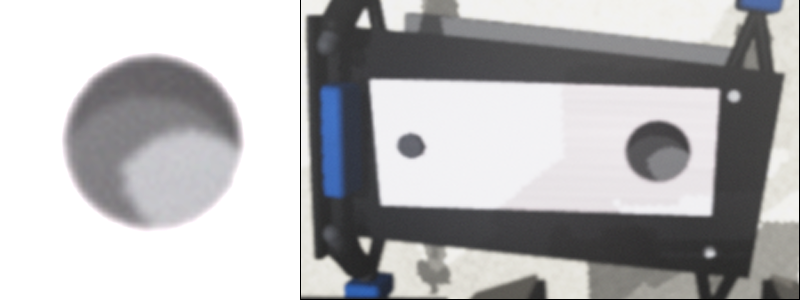

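The zoomed view shows the dark chassis rim's arc inside the deck hole. Its apex is at zoom (150,97), and the ends near (70,135) and (238,152) fit a 19 mm circle centred at about (320,173.8) px. The deck hole is at (320.6,163.2).

```bash
python3 - <<'E'
from h import *
import pickle; m=pickle.load(open("w1.pkl","rb"))
ch=onz("w",320,173.8,.089,m); dh=onz("w",320.6,163.2,.0945,m); sc=onz("w",181,160,.0945,m)
print(ch,dh,sc,np.linalg.norm(ch-dh),np.linalg.norm((dh-sc)),np.linalg.norm((ch-sc)[:2]))
p=observe()["tool_pos"]; print(p,(np.array([.5743,.164,.25])-p)*100)
E
```

```text
[ 0.55816321 -0.26635312  0.089     ] [ 0.56901737 -0.26325452  0.0945    ] [ 0.53063894 -0.13833652  0.0945    ] 0.012556436989936574 0.13068057176119335 0.1309421122538171
[ 0.55196854 -0.26905603  0.25781691] [ 2.23314571 43.30560255 -0.7816906 ]
```

Request:
{"fn": "step_arm", "kwargs": {
  "commands": [
    [0.65, 2.3, 43.5, -2, 0, 0, 0],
    [0.65, 2.3, 43.5, -2, 0, 0, 0],
    [0.65, 2.3, 43.5, -2, 0, 0, 0],
    [0.65, 2.3, 43.5, -2, 0, 0, 0],
    [0.65, 2.3, 43.5, -2, 0, 0, 0]
  ]
}}

```text
time: 1.65
tool_pos: [0.5619, -0.0616, 0.2495]
tool_rot: [3.141, 0.0, 0.316]
contact_force: [0.7, -0.5, 0.9]
opening: 0.0597
grip_force: 0.0
```

Request:
{"fn": "step_arm", "kwargs": {
  "commands": [
    [0.65, 1.2, 22.7, -1, 0, 0, 0],
    [0.65, 1.2, 22.7, -1, 0, 0, 0],
    [0.65, 1.2, 22.7, -1, 0, 0, 0],
    [0.65, 1.2, 22.7, -1, 0, 0, 0],
    [0.65, 1.2, 22.7, -1, 0, 0, 0]
  ]
}}

```text
time: 2.07
tool_pos: [0.5735, 0.1462, 0.2404]
tool_rot: [3.141, -0.0, 0.316]
contact_force: [1.4, -1.2, 0.9]
opening: 0.0598
grip_force: 0.0
```

```bash
python3 - <<'E'
from h import *
for _ in range(3): s=observe(); m=camera_model("wrist"); i=read_camera("wrist")
cv2.imwrite("pics/w2.png",i[:,:,::-1])
import pickle; pickle.dump(m,open("w2.pkl","wb")); print(s["tool_pos"],s["tool_rot"],[proj("wrist",p,m).round(1) for p in ([.575,.165,.12],[.575,.165,.075])])
E
```

```text
[0.5730239  0.15020496 0.23983283] [-3.13987337e+00  7.51100648e-05  3.23239659e-01] [array([303.7, 185.6]), array([305.7, 173.7])]
```

View pics/w2.png

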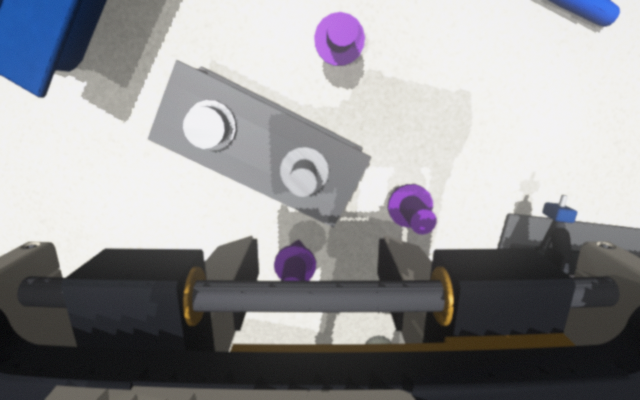

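The wrist view shows the tapered pin's collar centred at (303.7,172) and its head top at (303,183). The nearest purple pin, at (411,205), is clear of the fingers.

```bash
python3 - <<'E'
from h import *
import pickle; m=pickle.load(open("w2.pkl","rb"))
c=onz("w",303.7,172,.075,m); h=onz("w",303,183,.12,m); p=observe()["tool_pos"]
t=(c+h)/2; t[2]=.081; print(c,h,p,(t-p)*100)
E
```

```text
[0.57597904 0.16726149 0.075     ] [0.57685709 0.16621013 0.12      ] [0.57330614 0.1473641  0.23993613] [  0.31119282   1.93717119 -15.89361253]
```

Request:
{"fn": "step_arm", "kwargs": {
  "commands": [
    [0.65, 0.2, 1.8, -4, 0, 0, 0],
    [0.65, 0.2, 1.8, -8, 0, 0, 0],
    [0.65, 0.2, 1.8, -11, 0, 0, 0],
    [0.65, 0.2, 1.8, -11, 0, 0, 0]
  ]
}}

```text
time: 2.55
tool_pos: [0.572, 0.1611, 0.1238]
tool_rot: [-3.14, 0.013, 0.316]
contact_force: [-1.8, -0.5, -0.8]
opening: 0.0598
grip_force: 0.0
```

```bash
python3 - <<'E'
from h import *
P=[]
for k in range(6): m=camera_model("wrist"); i=read_camera("wrist"); P.append(np.r_[observe()["tool_pos"],observe()["tool_rot"][2]])
print(np.mean(P,0),np.std(P,0)); cv2.imwrite("pics/w3.png",i[:,:,::-1])
E
```

```text
[0.57675084 0.16260245 0.13146381 0.31699121] [0.00132311 0.00069546 0.00195961 0.00052353]
```

View pics/w3.png

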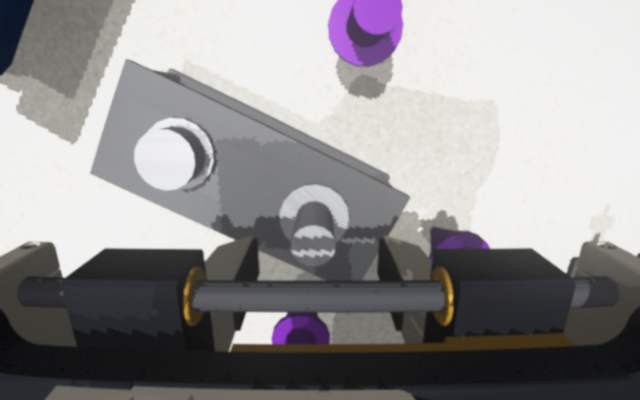

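The pin head is between the fingers at about (313,241), and the collar is at (315,213). I'll compute the remaining offset and go down.

```bash
python3 - <<'E'
from h import *
m=camera_model("wrist"); print(onz("w",313,241,.12,m),onz("w",315,213,.075,m)); print(observe()["tool_pos"],m["world_to_cam"])
# TCP axis image at heights .12/.075
p=observe()["tool_pos"]; print(proj("w",[p[0],p[1],.12],m),proj("w",[p[0],p[1],.075],m))
E
```

```text
[0.57999264 0.16867136 0.12      ] [0.58058266 0.16809076 0.075     ]
[0.57754719 0.16348363 0.13285622] [[ 3.13942400e-01 -9.49441533e-01  9.71858187e-04 -2.46275373e-02]
 [ 9.12087236e-01  3.01306211e-01 -2.78049351e-01 -5.68928516e-01]
 [ 2.63698775e-01  8.81778998e-02  9.60566299e-01 -4.65628886e-01]
 [ 0.00000000e+00  0.00000000e+00  0.00000000e+00  1.00000000e+00]]
[320.89946059 247.90738323] [320.26276857 219.29453159]
```

Request:
{"fn": "step_arm", "kwargs": {
  "commands": [
    [0.65, 0.3, 0.5, 0, 0, 0, 0],
    [0.65, 0.3, 0.5, -1.7, 0, 0, 0],
    [0.65, 0.3, 0.5, -3.4, 0, 0, 0],
    [0.65, 0.3, 0.5, -5.0, 0, 0, 0],
    [0.65, 0.3, 0.5, -5.0, 0, 0, 0]
  ]
}}

```text
time: 3.27
tool_pos: [0.5777, 0.1691, 0.078]
tool_rot: [-3.141, 0.004, 0.319]
contact_force: [0.0, 0.7, -0.6]
opening: 0.0595
grip_force: 0.0
```

Request:
{"fn": "step_arm", "kwargs": {
  "commands": [
    [0.1, 0, 0, 0, 0, 0, 0],
    [0.1, 0, 0, 0, 0, 0, 0],
    [0.1, 0, 0, 0, 0, 0, 0],
    [0.1, 0, 0, 0, 0, 0, 0],
    [0.1, 0, 0, 0, 0, 0, 0]
  ],
  "grip_force": 40
}}

```text
time: 3.68
tool_pos: [0.5794, 0.1691, 0.081]
tool_rot: [3.141, -0.002, 0.319]
contact_force: [0.2, 0.5, 1.3]
opening: 0.0309
grip_force: 0.0
```

Request:
{"fn": "step_arm", "kwargs": {
  "commands": [
    [0.1, 0, 0, 0, 0, 0, 0],
    [0.1, 0, 0, 0, 0, 0, 0],
    [0.1, 0, 0, 0, 0, 0, 0],
    [0.1, 0, 0, 0, 0, 0, 0],
    [0.1, 0, 0, 0, 0, 0, 0]
  ]
}}

```text
time: 4.1
tool_pos: [0.5794, 0.1688, 0.0807]
tool_rot: [3.141, -0.001, 0.319]
contact_force: [-0.7, -1.7, 5.0]
opening: 0.0232
grip_force: 40.0
```

Request:
{"fn": "step_arm", "kwargs": {
  "commands": [
    [0.1, 0, 0, 2, 0, 0, 0],
    [0.1, 0, 0, 5, 0, 0, 0],
    [0.1, 0, 0, 8, 0, 0, 0],
    [0.1, 0, 0, 11, 0, 0, 0],
    [0.1, 0, 0, 14, 0, 0, 0]
  ]
}}

```text
time: 4.52
tool_pos: [0.5783, 0.1692, 0.2207]
tool_rot: [-3.141, 0.002, 0.319]
contact_force: [0.6, 0.0, -1.5]
opening: 0.0233
grip_force: 40.0
```

Request:
{"fn": "step_arm", "kwargs": {
  "commands": [
    [0.1, -0.2, -3, 0, 0, 0, 0],
    [0.1, -0.4, -7, 0, 0, 0, 0],
    [0.1, -0.6, -11, 0, 0, 0, 0],
    [0.1, -0.8, -15, 0, 0, 0, 0],
    [0.1, -0.9, -19, 0, 0, 0, 0]
  ]
}}

```text
time: 4.93
tool_pos: [0.5691, -0.0222, 0.2195]
tool_rot: [-3.141, 0.001, 0.32]
contact_force: [1.2, -0.1, -1.4]
opening: 0.023
grip_force: 40.0
```

Request:
{"fn": "step_arm", "kwargs": {
  "commands": [
    [0.1, -0.2, -4, 0, 0, 0, 0],
    [0.1, -0.4, -8, 0, 0, 0, 0],
    [0.1, -0.6, -12, 0, 0, 0, 0],
    [0.1, -0.8, -16, 0, 0, 0, 0],
    [0.1, -0.9, -20, 0, 0, 0, 0]
  ]
}}

```text
time: 5.35
tool_pos: [0.5602, -0.2225, 0.2194]
tool_rot: [-3.14, 0.001, 0.319]
contact_force: [0.9, 0.3, -0.7]
opening: 0.0234
grip_force: 40.0
```

Request:
{"fn": "step_arm", "kwargs": {
  "commands": [
    [0.1, 0, -2, 0, 0, 0, 0],
    [0.1, 0, -4.3, 0, 0, 0, 0],
    [0.1, 0, -4.3, 0, 0, 0, 0],
    [0.1, 0, -4.3, 0, 0, 0, 0]
  ]
}}

```text
time: 5.68
tool_pos: [0.5604, -0.2647, 0.2189]
tool_rot: [-3.14, 0.001, 0.317]
contact_force: [0.3, 0.3, -1.0]
opening: 0.0236
grip_force: 40.0
```

```bash
python3 - <<'E'
from h import *
P=[]
for k in range(6): s=observe(); m=camera_model("wrist"); i=read_camera("wrist"); P.append(np.r_[s["tool_pos"],s["tool_rot"][2]])
print(np.round(P,4),s["opening"],s["grip_force"],s["contact_force"]); t=read_camera("top"); c=read_camera("scene")
a=np.vstack([i[130:330,200:450],np.zeros((2,250,3),np.uint8)])
a=cv2.resize(i[130:290,240:400],None,fx=2.5,fy=2.5); b=cv2.resize(c[60:220,230:390],None,fx=2.5,fy=2.5)
cv2.imwrite("pics/m4.png",np.hstack([a,b])[:,:,::-1]); cv2.imwrite("pics/w4.png",i[:,:,::-1]); cv2.imwrite("pics/s4.png",c[:,:,::-1])
E
```

```text
[[ 0.5604 -0.2647  0.2189  0.3166]
 [ 0.5607 -0.2635  0.2192  0.3181]
 [ 0.5608 -0.2629  0.2195  0.3191]
 [ 0.561  -0.2627  0.2198  0.3199]
 [ 0.5611 -0.2626  0.22    0.3203]
 [ 0.5612 -0.2626  0.2201  0.3204]] 0.023728395538469227 39.999840259552 [ 0.27386933 -1.07914726 -1.05521565]
```

View pics/m4.png

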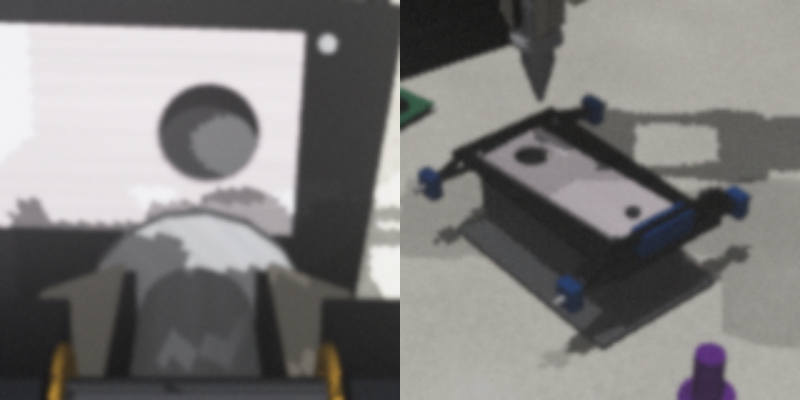

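The left panel (wrist) shows the deck hole at px (323.6,182.4), with the chassis rim's dark arc above it. The right panel (scene) shows the pin hanging upright with its point at px (286,100), above the hole.

```bash
python3 - <<'E'
from h import *
m=camera_model("wrist"); p=observe()["tool_pos"]; print(p)
dh=onz("w",323.6,182.4,.0945,m); print("dh",dh,"ch est",dh+np.array([-.010,-.0035,0]))
print("tip by scene",onz("scene",286,100,.1494), "dh by scene",onz("scene",230+530/2.5-60*0-160*0-400/2.5,60+155/2.5,.0945))
E
```

```text
[ 0.56118717 -0.26316056  0.2202976 ]
dh [ 0.56957557 -0.26369907  0.0945    ] ch est [ 0.55957557 -0.26719907  0.0945    ]
tip by scene [ 0.55717094 -0.26036573  0.1494    ] dh by scene [ 0.5700464  -0.26061746  0.0945    ]
```

Request:
{"fn": "step_arm", "kwargs": {
  "commands": [
    [0.1, 0.1, -0.25, -1, 0, 0, 0],
    [0.1, 0.1, -0.25, -3, 0, 0, 0],
    [0.1, 0.1, -0.25, -5, 0, 0, 0],
    [0.1, 0.1, -0.25, -5.9, 0, 0, 0],
    [0.1, 0.1, -0.25, -5.9, 0, 0, 0]
  ]
}}

```text
time: 6.5
tool_pos: [0.5607, -0.2656, 0.158]
tool_rot: [-3.137, 0.004, 0.319]
contact_force: [0.3, -0.2, -1.7]
opening: 0.0231
grip_force: 40.0
```

```bash
python3 - <<'E'
from h import *
for k in range(4): c=read_camera("scene")
s=observe(); print(s["tool_pos"],s["contact_force"])
cv2.imwrite("pics/s5.png",cv2.resize(c[70:190,230:390],None,fx=5,fy=5,interpolation=cv2.INTER_CUBIC)[:,:,::-1])
E
```

```text
[ 0.56262124 -0.26688525  0.16232341] [-0.09128006  0.12314599 -0.67880576]
```

View pics/s5.png

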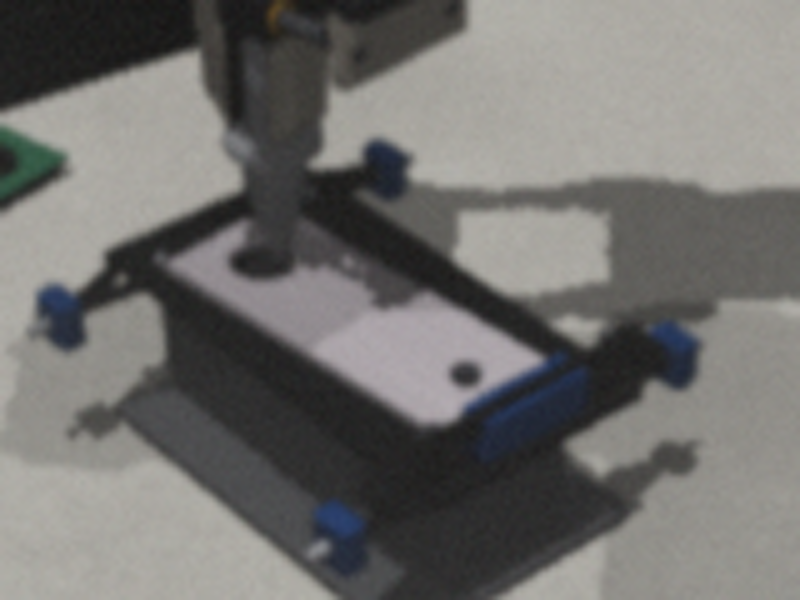

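The pin's point is inside the deck hole's edge (zoom ~(270,255), hole at (265,260)) with no contact force. I'll push down in small steps.

Request:
{"fn": "step_arm", "kwargs": {
  "commands": [
    [0.1, 0, 0, -0.5, 0, 0, 0],
    [0.1, 0, 0, -1.0, 0, 0, 0],
    [0.1, 0, 0, -1.0, 0, 0, 0]
  ]
}}

```text
time: 6.95
tool_pos: [0.5618, -0.2663, 0.1503]
tool_rot: [-3.141, 0.0, 0.319]
contact_force: [1.4, 0.5, -1.2]
opening: 0.0234
grip_force: 40.0
```

Request:
{"fn": "step_arm", "kwargs": {
  "commands": [
    [0.1, 0, 0, -0.4, 0, 0, 0],
    [0.1, 0, 0, -0.8, 0, 0, 0],
    [0.1, 0, 0, -0.8, 0, 0, 0]
  ]
}}

```text
time: 7.2
tool_pos: [0.5628, -0.2665, 0.1428]
tool_rot: [3.141, -0.002, 0.319]
contact_force: [3.9, 0.3, -1.6]
opening: 0.0235
grip_force: 40.0
```

Request:
{"fn": "step_arm", "kwargs": {
  "commands": [
    [0.1, 0, 0, -0.4, 0, 0, 0],
    [0.1, 0, 0, -0.8, 0, 0, 0],
    [0.1, 0, 0, -0.8, 0, 0, 0]
  ]
}}

```text
time: 7.45
tool_pos: [0.5621, -0.2665, 0.1345]
tool_rot: [3.141, -0.0, 0.319]
contact_force: [3.9, 0.1, -1.7]
opening: 0.0232
grip_force: 40.0
```

Request:
{"fn": "step_arm", "kwargs": {
  "commands": [
    [0.1, 0, 0, -0.4, 0, 0, 0],
    [0.1, 0, 0, -0.8, 0, 0, 0],
    [0.1, 0, 0, -0.8, 0, 0, 0]
  ]
}}

```text
time: 7.7
tool_pos: [0.5617, -0.2664, 0.1261]
tool_rot: [-3.141, 0.001, 0.319]
contact_force: [3.8, 0.2, -0.6]
opening: 0.0233
grip_force: 40.0
```

Request:
{"fn": "step_arm", "kwargs": {
  "commands": [
    [0.1, 0, 0, -0.4, 0, 0, 0],
    [0.1, 0, 0, -0.8, 0, 0, 0],
    [0.1, 0, 0, -0.8, 0, 0, 0]
  ]
}}

```text
time: 7.95
tool_pos: [0.5614, -0.2663, 0.1178]
tool_rot: [-3.14, 0.001, 0.319]
contact_force: [4.1, -0.6, -1.3]
opening: 0.0235
grip_force: 40.0
```

Request:
{"fn": "step_arm", "kwargs": {
  "commands": [
    [0.1, 0, 0, -0.4, 0, 0, 0],
    [0.1, 0, 0, -0.8, 0, 0, 0],
    [0.1, 0, 0, -0.9, 0, 0, 0],
    [0.1, 0, 0, -0.9, 0, 0, 0]
  ]
}}

```text
time: 8.28
tool_pos: [0.5615, -0.2663, 0.1093]
tool_rot: [-3.141, 0.001, 0.319]
contact_force: [2.9, 0.6, -3.4]
opening: 0.0232
grip_force: 40.0
```

Request:
{"fn": "step_arm", "kwargs": {
  "commands": [
    [0.1, 0, 0, -0.3, 0, 0, 0],
    [0.1, 0, 0, -0.5, 0, 0, 0],
    [0.1, 0, 0, -0.5, 0, 0, 0]
  ]
}}

```text
time: 8.53
tool_pos: [0.5616, -0.2664, 0.1052]
tool_rot: [-3.141, 0.001, 0.319]
contact_force: [1.5, 0.6, 0.9]
opening: 0.0236
grip_force: 40.0
```

Request:
{"fn": "step_arm", "kwargs": {
  "commands": [
    [0.1, 0, 0, -0.1, 0, 0, 0],
    [0.1, 0, 0, -0.2, 0, 0, 0],
    [0.1, 0, 0, -0.2, 0, 0, 0],
    [0.1, 0, 0, -0.2, 0, 0, 0]
  ]
}}

```text
time: 8.87
tool_pos: [0.5617, -0.2665, 0.1049]
tool_rot: [3.141, -0.0, 0.319]
contact_force: [-2.6, 2.1, 12.6]
opening: 0.0231
grip_force: 40.0
```

Seated: the upward force has risen to 12.6 N. I'll ease off, release and retreat.

Request:
{"fn": "step_arm", "kwargs": {
  "commands": [
    [0.1, 0, 0, 0.15, 0, 0, 0],
    [0.6, 0, 0, 0.15, 0, 0, 0],
    [0.6, 0, 0, 0.15, 0, 0, 0],
    [0.6, 0, 0, 0.15, 0, 0, 0],
    [0.6, 0, 0, 0.15, 0, 0, 0]
  ]
}}

```text
time: 9.28
tool_pos: [0.5617, -0.2665, 0.1041]
tool_rot: [-3.141, 0.001, 0.319]
contact_force: [-0.5, 0.5, -0.4]
opening: 0.0457
grip_force: 0.0
```

Request:
{"fn": "step_arm", "kwargs": {
  "commands": [
    [0.6, 0, 0, 0, 0, 0, 0],
    [0.6, 0, 0, 2, 0, 0, 0],
    [0.6, 0, 0, 5, 0, 0, 0],
    [0.6, 0, 0, 9, 0, 0, 0],
    [0.6, 0, 0, 13, 0, 0, 0]
  ]
}}

```text
time: 9.7
tool_pos: [0.5613, -0.2661, 0.2351]
tool_rot: [-3.14, 0.002, 0.319]
contact_force: [0.8, -0.8, 0.3]
opening: 0.0555
grip_force: 0.0
```

```bash
python3 - <<'E'
from h import *
for k in range(4): c=read_camera("scene")
s=observe(); print(s["tool_pos"],s["contact_force"],s["opening"]); t=read_camera("top"); w=read_camera("wrist")
a=cv2.resize(c[70:190,230:390],None,fx=2.5,fy=2.5); b=cv2.resize(w[80:200,250:410],None,fx=2.5,fy=2.5)
cv2.imwrite("pics/f.png",np.hstack([a,b])[:,:,::-1])
E
```

```text
[ 0.56228717 -0.26670756  0.23570887] [ 0.00729724  0.36607204 -0.39967761] 0.05481680263067078
```

View pics/f.png

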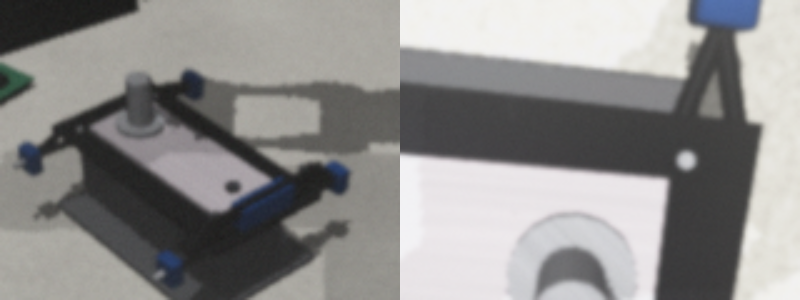

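The pin stands upright with its collar flush on the deck, which is now parallel to the plate.

```bash
python3 -c "
from cell import *
print(hand_in())"
```

```text
the job is handed in; nothing more can be done
None
```

The tapered pin stands upright through both holes with its collar flush on the deck and the deck pulled into line; the arm never touched the straight pin in the rack, and the job was handed in at about 10 s (the hand-in gave no verdict).

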